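# Index the dial plotter's turntable to the next hole

## Robot

A 7-joint arm with a two-finger parallel gripper is mounted at the origin on the work surface. World frame = base frame: x ahead of the robot, y to its left, z up, the work surface at z = 0. Lengths are in m, angles in rad, forces in N, time in s.
With the tool pointing down it reaches from about 0.425 to 0.8 m from the base axis. Payload 8.3 kg.
Tool frame: the origin (TCP) lies at the very end of the fingers, on their centre line; the grasp point (between the pads) lies 19 mm behind it (bot.grasp_offset is the distance from the TCP to the grasp point, in m); z points along the fingers, y is the line along which they close (so a half turn about z gives the same grasp; the last joint's range is limited). The gripper opens to 85 mm and grips with 20 to 120 N. Pads are 22 mm wide; open, the fingers measure 114 mm over their backs; the gripper's body (76 mm by 85 mm) begins 54 mm behind the grasp point. The pads swing forward as they close: fully open they stand 13 mm farther back than shut.
Start: joints at [-1.331, 0.383, 0.016, 1.37, -0.006, 1.388, -0.046], TCP at [0.186, 0.597, 0.231] pointing down, gripper open.
Joint ranges: [-2.95, 2.95], [-0.25, 2.06], [-1.52, 1.56], [0.18, 2.33], [-1.44, 4.58], [0.02, 2.06], [-3.01, 3.01]. Speed limits (rad/s): [2.39, 2.39, 3.01, 3.01, 3.14, 3.14, 3.14].

## Interface

Orientations are given as a unit quaternion [x, y, z, w].
In Python, from rig import read_state, read_camera, job, bot gives the robot as it stands.
- The arm moves only by the tool play_rows, never from a script. Its argument "targets" is a list that holds one entry, the list of rows, each a list of 7 numbers: the opening, from 0 (shut) to 1 (fully open), then the shift along the tool's x, y, z in mm, then the turn, a rotation vector about the tool's x, y, z in rad. In form: [[[hand, x, y, z, wx, wy, wz], ...]]. A call has exactly 5 rows; each row shifts and turns the commanded pose from where the row before left it, along the tool's axes as they then stand; what a row does not reach is not made up. A row lasts 1/12 s, in which the tool goes at most 41.7 mm and 7.16 degrees, less where a joint would pass 70% of its speed; a pose out of reach is approached as far as the arm can. A call with a gripper value outside its range is refused whole. The fingers move at their own pace and stop on an object; the grip force is fixed at half the most. Time passes only in rows, so rows that do not move let the fingers close, or fill a call up. It gives the time, the measured TCP pose, the force, the opening and the grip force at its end, in the units of the state.
- read_state(): the state, without advancing time (a new reading comes with each control period).
- read_camera(name): name is "scene" or "top" or "wrist"; returns a dict with "img" (420x560x3 uint8, red, green, blue), "fov_y" (degrees; the focal length in pixels is half the picture's height over the tangent of half this angle, whatever the lens; pixels are square), "cx", "cy" (the principal point, pixels), "eye" and "attitude" of the camera in the world. Camera axes: x right, y down, z forward; pixel columns grow to the right and rows downward; lengths in m; the calibration is good to about 2 mm. The wrist camera is an equidistant fisheye: a pixel r from the principal point sees the ray r / f radians off the axis. A picture is of the moment at which its call begins. There is no depth.
- job.finish_job(): hands the job in; it is judged then, once.
The state is a dict: "time": time; "joint_pos": joint angles; "joint_velocities": joint speeds; "tau": joint torques, N m; "tool_pos": TCP position; "eef_rot": TCP orientation; "contact_force": force on the tool from outside, world axes, zero at the start; "moment": the same for the moment, N m; "gripper_width": opening from 0.0 (shut) to 1.0 (fully open); "grip_force": force on a finger pad.
Only numpy, scipy, OpenCV 4.12 (cv2) and the standard library are available. Lean on these libraries where they do the work, as an engineer would, in place of code of your own. Each camera call takes 0.05 s, during which the arm holds its last target. There are 200 camera calls.

## Task

Index the dial plotter on by one division: with a fingertip press the black plunger knob on the turntable's arm in, turn the table clockwise (seen from above) to the next hole, not past it, and let the plunger spring fully out there so the table is locked again. Only press and push: pick nothing up, keep the white blank on the turntable, and leave the other things lying where they are.

Things in the scene. Friction and masses are not known exactly. Their poses are not given: they have to be found in the camera images.
- plotter: Home-built dial plotter, fixed to the bench: plywood base 340 (x) by 360 mm (y), 18 mm thick, and a softwood portal with a pen over its rear (+x) half, 282 mm high; the pen and its clamp stay at x +50 to +130 mm, y within 40 mm, the posts at x +150, y 148 mm either side. Origin: on the turntable's upright axis, at bench level; z up, x from the turntable towards the portal.
- dial (a joint): Angle of the turntable (steel disc, Ø170 mm, top 71 mm above the bench, with a 30 mm wide arm out to 127 mm from the axis), rad, growing CLOCKWISE seen from above; 0 at the start, next hole clockwise at 0.785. Locked (0.01 rad of play) while the plunger is out in a hole; otherwise it turns easily, about 1 N sideways at the knob, and stays where it is left.
- plunger (a joint): How far the plunger is pressed down, m: 0 out, 0.012 fully in. Spring: 4 N at the start, 7 N fully in. Pressed by more than 8 mm the table is free, and the pressed knob can be carried round by the friction under a fingertip. Let go between holes, it stays in at about 0.008 and springs out by itself, unless held, at the next hole (self-centring within 3 mm).
- plunger_top (a point): Centre of the flat top of the plunger's black mushroom knob: Ø32 mm, 14 mm thick, top 113 mm above the bench when out. It rides on the turntable's arm, 105 mm from the axis, at the start on the robot's side of the turntable. Under the knob are the bare stem with its spring, then, on the arm, a Ø27 mm steel bush, top 85 mm above the bench.
- hole1 (a point): Centre, at plate height, of the next hole clockwise, where the plunger must go. It is one of eight Ø17 mm holes 45 degrees apart on a circle of 105 mm radius about the turntable's axis, joined by a narrow ring slot, in the fixed aluminium index plate (Ø270 mm, top 51 mm above the bench) under the turntable.
- blank: White round dial blank being worked on, Ø132 mm, 4 mm thick, lying loose on the turntable, held only by the Ø9 mm spindle through its Ø11 mm centre hole; top at 75 mm. Origin at the centre of its underside.
- spare_blank: spare white dial blank, Ø132 mm, 4 mm thick, lying on the bench to the robot's right; origin at the centre of its underside
- bearing: small steel ball-bearing ring, Ø26 mm, 9 mm high, lying on the front right corner of the plotter's base (x -130, y -145 mm in the plotter's frame, give or take 10 mm); origin at the centre of its underside
- bolt: steel cap bolt standing on its head, head Ø17 mm, 38 mm tall, on the front left corner of the plotter's base (x -130, y +145 mm in the plotter's frame, give or take 10 mm); origin at the centre of its underside
- board: blue microcontroller board 102 x 54 mm, 17 mm high, lying on the bench to the robot's left; origin at the centre of its underside
- pliers: pliers with yellow handles, 165 mm long, lying on the bench to the left, 14 mm high; origin at the underside near the pivot
- screwdriver: screwdriver 170 mm long lying across the rear of the plotter's base, under the portal's beam; origin under the middle of its length, x axis towards the tip
Things that resemble listed ones, but are neither listed nor needed, are in the scene too. Leave any blue look-alike of the blank alone.

How it is judged:
On the way, in this order (a step that is already met when the one before it is completed fails the run):
1. the plunger is pressed in, clear of its first hole (value of joint plunger above 0.0075 m and value of joint dial below 0.2 rad), for 0.05 s.
2. the table has come to the next hole clockwise and the plunger is out in it (value of joint dial between 0.75 and 0.82 rad and value of joint plunger below 0.002 m), for 0.2 s.
At the end, for the whole second after the job is handed in: The turntable rests one hole (0.785 rad) clockwise of its start, within 0.035 rad, with the plunger out to within 2 mm in that hole; the blank lies on the turntable within 6 mm of its centre and 4 mm of its height; every other loose thing is within 25 mm of where it was (all of step 2 and velocity of joint dial between -0.05 and 0.05 rad/s and z of blank in the frame of plotter between 0.067 and 0.075 m and horizontal distance between blank and plotter below 0.006 m and distance of each of spare_blank, bearing, bolt, board, pliers, screwdriver from where it was at the start of the episode below 0.025 m); the robot touches nothing.
It fails at once if the turntable is turned the wrong way (anticlockwise) by more than 0.2 rad (value of joint dial below -0.2 rad).
It fails at once if the turntable is turned well past the next hole (beyond 1.15 rad) (value of joint dial above 1.15 rad).
It fails at once if the blank is lifted or pushed off the turntable (z of blank in the frame of plotter above 0.081 m or horizontal distance between blank and plotter above 0.015 m).
It fails at once if one of the other loose things is moved by more than 25 mm (distance of any of spare_blank, bearing, bolt, board, pliers, screwdriver from where it was at the start of the episode above 0.025 m).
It also fails if it takes over 34 s, if anything falls off the work surface, if the arm or the gripper's body presses on something with over 40 N, if the wrist force passes 120 N, or if a joint passes its speed limit or range.

## Working session

There is one attempt and no reset: what is moved stays moved. The work goes in short steps, Python scripts to look and compute and a tool call to move; the robot and the scene stay as the last step left them, time stands still between calls to the robot, and variables do not carry over. Pictures are saved under pics/ and viewed, at most 10 in all, crops included, and the job is handed in when it is done.

Besides the shell and the picture viewer there is one more tool, called after ">>>" as name(argument=value, ...) on one line, values as JSON. play_rows: Moves the arm, as the interface text tells. Its arguments: {"type":"object","properties":{"targets":{"type":"array"}},"required":["targets"]}

```bash
mkdir -p pics; ls
cat > h.py <<'E'
import numpy as np, cv2
from scipy.spatial.transform import Rotation as R
from rig import read_state, read_camera, job, bot
def att(c):
    a=np.array(c["attitude"],float)
    return a if a.shape==(3,3) else R.from_quat(a).as_matrix()
def ray(c,u,v,fish=False):
    f=c["img"].shape[0]/2/np.tan(np.radians(c["fov_y"])/2)
    d=np.array([u-c["cx"],v-c["cy"]])/f
    if fish:
        r=np.hypot(*d); k=np.array([*(d/r*np.sin(r)),np.cos(r)]) if r>0 else np.array([0,0,1.])
    else: k=np.array([*d,1.])
    return att(c)@k
def on_plane(c,u,v,z,fish=False):
    d=ray(c,u,v,fish); e=np.array(c["eye"]); return e+d*(z-e[2])/d[2]
def proj(c,p):
    f=c["img"].shape[0]/2/np.tan(np.radians(c["fov_y"])/2)
    q=att(c).T@(np.array(p)-c["eye"]); return c["cx"]+f*q[0]/q[2], c["cy"]+f*q[1]/q[2]
E
python3 - <<'E'
from h import *
for n in("top","scene"):
    c=read_camera(n); cv2.imwrite(f"pics/{n}0.png",c["img"][:,:,::-1]); print(n,c["eye"],c["attitude"],c["fov_y"],c["cx"],c["cy"])
s=read_state();print(s["time"],s["tool_pos"],s["eef_rot"],s["contact_force"])
E
```

```text
pics
top [ 0.49316893 -0.00929348  1.4371199 ] [ 0.70694357 -0.70660433  0.01759952 -0.02512688] 50.94434131588748 282.4427966348233 203.49063686707888
scene [0.91035402 0.61960953 0.84289116] [ 0.22155369  0.90130051 -0.35940698 -0.09694316] 55.98467053544423 276.73686010153324 210.45585185452595
0.1 [0.1862227  0.59613372 0.23038061] [ 1.50816757e-01  9.88561342e-01 -8.73669018e-04 -1.22146283e-04] [ 0.10491681 -0.35836725 -0.42362372]
```

View pics/top0.png

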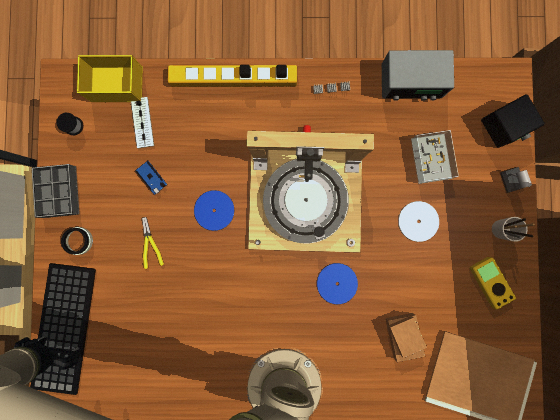

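View pics/scene0.png

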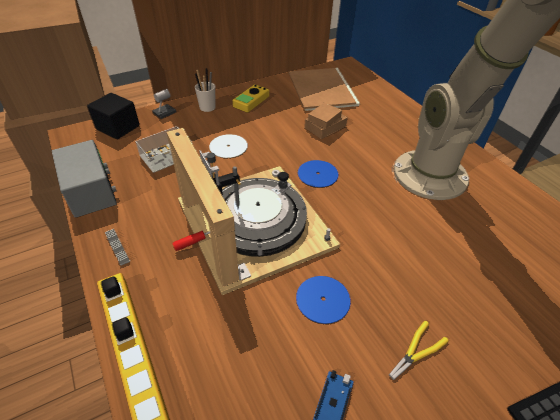

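The top view shows the spindle near (306,200) and the black knob near (319,232). The scene view shows the knob near (283,177). Clockwise carries the knob leftwards in the top view (+y), on the robot's side of the table.

Run:
```python
from h import *
c=read_camera("top"); im=c["img"]; hsv=cv2.cvtColor(im,cv2.COLOR_RGB2HSV)
cv2.imwrite("pics/topcrop.png",cv2.resize(im[120:260,235:385,::-1],None,fx=4,fy=4,interpolation=cv2.INTER_CUBIC))
m=((hsv[...,1]<60)&(hsv[...,2]>170)).astype(np.uint8)
n,l,st,ce=cv2.connectedComponentsWithStats(m)
for i in range(1,n):
    if st[i,4]>300: print("white",st[i],ce[i],on_plane(c,*ce[i],0.075))
k=(im.max(2)<45).astype(np.uint8); k[:222]=0;k[245:]=0;k[:,:305]=0;k[:,335:]=0
n,l,st,ce=cv2.connectedComponentsWithStats(k)
for i in range(1,n):
    if st[i,4]>20: print("knob",st[i],ce[i],on_plane(c,*ce[i],0.113))
s=read_camera("scene"); im=s["img"]
cv2.imwrite("pics/scenecrop.png",cv2.resize(im[130:280,180:350,::-1],None,fx=4,fy=4,interpolation=cv2.INTER_CUBIC))
```

```text
white [131  97  23  51 665] [142.22255639 123.30526316] [0.82783762 0.44590151 0.075     ]
white [417 134  35  48 839] [434.20738975 159.2920143 ] [ 0.71307006 -0.46562763  0.075     ]
white [ 279  173   54   54 2096] [306.21517176 200.66746183] [ 0.58435278 -0.06833002  0.075     ]
white [ 399  201   40   41 1272] [418.6658805  220.96619497] [ 0.52176076 -0.41414851  0.075     ]
```

View pics/topcrop.png

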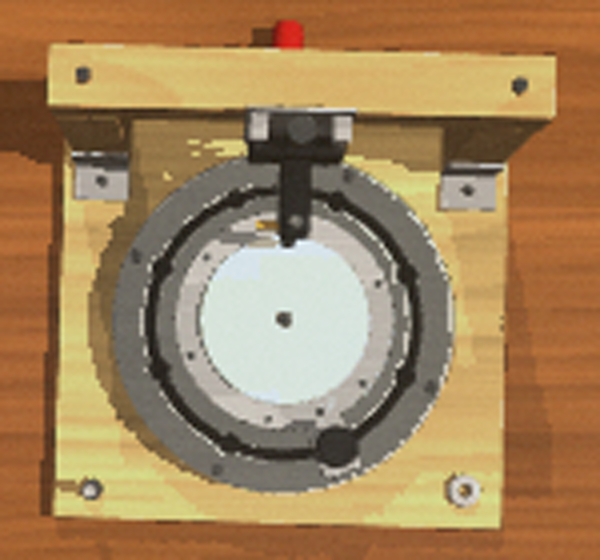

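View pics/scenecrop.png

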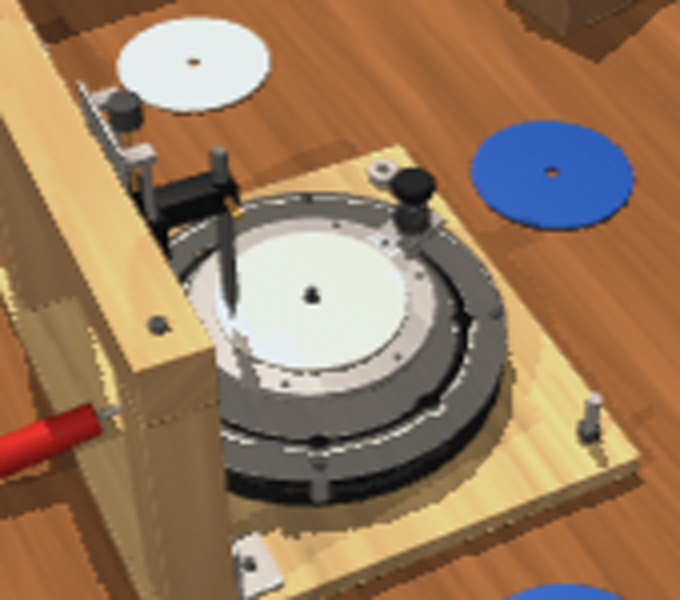

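Crops: in the top view the spindle is at (284,319), the knob at (338,447) and the next hole clockwise at (231,441). In the scene view the knob top is at (413,183) and the spindle at (311,295).

Run:
```python
from h import *
c=read_camera("top"); s=read_camera("scene")
cr=lambda u,v,x,y:((u+.5)/4-.5+x,(v+.5)/4-.5+y)
T=lambda u,v,z:on_plane(c,*cr(u,v,235,120),z)
S=lambda u,v,z:on_plane(s,*cr(u,v,180,130),z)
ax=T(284,319,.080); kn=T(338,447,.113); h1=T(231,441,.051)
print("axis",ax,S(311,295,.080)); print("knob",kn,S(413,183,.113)); print("hole",h1, S(430,401,.051))
for a in(ax,):
    for q in(kn,h1): d=(q-a)[:2]; print(np.hypot(*d),np.degrees(np.arctan2(d[1],d[0])))
print("holes", [ (T(u,v,.051)-ax)[:2].round(4) for u,v in((160,372),(160,269),(235,201),(338,201),(407,270),(406,374))])
H=np.array([T(u,v,.051)[:2] for u,v in((160,372),(160,269),(235,201),(338,201),(407,270),(406,374),(231,441))])
A=np.c_[2*H,np.ones(7)]; x=np.linalg.lstsq(A,(H**2).sum(1),rcond=None)[0]; print("circle",x[:2],np.sqrt(x[2]+x[0]**2+x[1]**2), np.degrees(np.arctan2(*(H-x[:2]).T[::-1])))
# base edges
print("base corners",T(56,516,.018),T(500,527,.018))
```

```text
axis [ 0.58801323 -0.06630373  0.08      ] [ 0.59217011 -0.06626262  0.08      ]
knob [ 0.48963089 -0.10510529  0.113     ] [ 0.49423613 -0.10309144  0.113     ]
hole [ 0.49409351 -0.02573417  0.051     ] [0.5533367  0.03234425 0.051     ]
0.10575748716343379 -158.47593967299926
0.10230738650683338 156.63758866067738
holes [array([-0.0398,  0.0964]), array([0.0416, 0.0965]), array([0.0956, 0.0373]), array([ 0.0955, -0.0441]), array([ 0.0408, -0.0982]), array([-0.0413, -0.0969])]
circle [ 0.58843247 -0.06727521] 0.1044569209497411 [ 112.43359688   67.1088697    21.90719855  -24.39466767  -67.4749905
 -113.49136735  156.2342732 ]
base corners [0.43396051 0.11423458 0.018     ] [ 0.42564516 -0.24113504  0.018     ]
```

>>> play_rows(targets=[[[0, -25, -20, 0, 0, 0, 0], [0, -25, -20, 0, 0, 0, 0], [0, -25, -20, 0, 0, 0, 0], [0, -25, -20, 0, 0, 0, 0], [0, -25, -20, 0, 0, 0, 0]]])

```text
time: 0.72
tool_pos: [0.2764, 0.4625, 0.2312]
eef_rot: [0.151, 0.989, 0.0, -0.0]
contact_force: [0.5, -0.1, 0.2]
gripper_width: 0.301
grip_force: 0.0
```

>>> play_rows(targets=[[[0, -25, -20, 0, 0, 0, 0], [0, -25, -20, 0, 0, 0, 0], [0, -25, -20, 0, 0, 0, 0], [0, -25, -20, 0, 0, 0, 0], [0, -25, -20, 0, 0, 0, 0]]])

```text
time: 1.13
tool_pos: [0.3659, 0.3297, 0.2314]
eef_rot: [0.151, 0.989, 0.0, 0.0]
contact_force: [0.6, -0.1, 0.5]
gripper_width: -0.001
grip_force: 0.0
```

>>> play_rows(targets=[[[0, -25, -20, 0, 0, 0, 0], [0, -25, -20, 0, 0, 0, 0], [0, -25, -20, 0, 0, 0, 0], [0, -15, -26, 4, 0, 0, 0], [0, -15, -26, 4, 0, 0, 0]]])

```text
time: 1.55
tool_pos: [0.4329, 0.1913, 0.2234]
eef_rot: [0.151, 0.989, 0.0, 0.0]
contact_force: [0.5, -0.1, 0.0]
gripper_width: -0.003
grip_force: 0.0
```

>>> play_rows(targets=[[[0, -15, -26, 4, 0, 0, 0], [0, -15, -26, 4, 0, 0, 0], [0, -15, -26, 4, 0, 0, 0], [0, -15, -26, 4, 0, 0, 0], [0, -15, -26, 4, 0, 0, 0]]])

```text
time: 1.97
tool_pos: [0.465, 0.045, 0.2033]
eef_rot: [0.151, 0.989, 0.0, 0.0]
contact_force: [0.4, 0.2, 0.3]
gripper_width: -0.003
grip_force: 0.0
```

>>> play_rows(targets=[[[0, -17, -33, 7, 0, 0, 0], [0, -17, -33, 7, 0, 0, 0], [0, -17, -33, 7, 0, 0, 0], [0, -19, -37, 7, 0, 0, 0], [0, 0, 0, 0, 0, 0, 0]]])

```text
time: 2.38
tool_pos: [0.4902, -0.1126, 0.1748]
eef_rot: [0.156, 0.988, -0.002, 0.0]
contact_force: [-1.2, -0.1, 0.7]
gripper_width: 0.003
grip_force: 0.0
```

Run:
```python
from h import *
s=read_state(); print(s["tool_pos"],s["contact_force"])
a=read_camera("wrist"); b=read_camera("scene")
w=cv2.resize(a["img"],(400,300)); cr=cv2.resize(b["img"][110:230,210:370],(400,300),interpolation=cv2.INTER_CUBIC)
cv2.imwrite("pics/w1.png",np.hstack([w,cr])[:,:,::-1]); np.save("w1.npy",a["img"])
print(a["eye"],a["attitude"],a["fov_y"],a["cx"],a["cy"])
```

```text
[ 0.49020402 -0.11264249  0.17483436] [-1.21855036 -0.09184371  0.70365721]
[ 0.42041112 -0.08899056  0.31681127] [0.79968791 0.58199143 0.08533994 0.12042559] 65.70646984690485 277.6148312357854 214.77028093494704
```

View pics/w1.png

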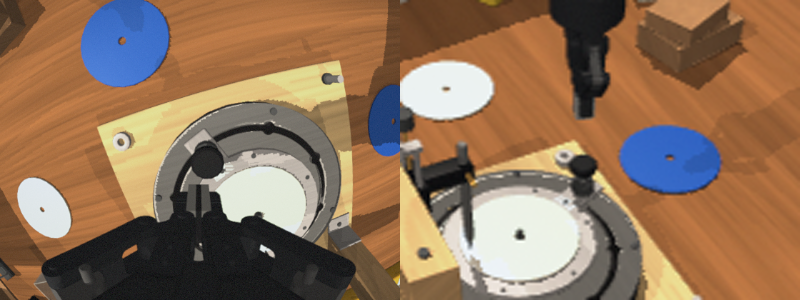

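The wrist view shows the knob at about (208,163), the spindle at (260,213) and the fingertips at (197,186), in half-size coordinates.

Run:
```python
from h import *
a=read_camera("wrist"); im=a["img"]
k=(im.max(2)<50).astype(np.uint8); k=k[195:262,255:330]
k=cv2.morphologyEx(k,cv2.MORPH_OPEN,np.ones((5,5)))
n,l,st,ce=cv2.connectedComponentsWithStats(k)
for i in range(1,n):
    if st[i,4]>50: print(st[i],ce[i]+[255,195],on_plane(a,*(ce[i]+[255,195]),.108,True))
print("knob",on_plane(a,291.5,227,.113,True),"axis",on_plane(a,364,299,.08,True))
cv2.imwrite("pics/w2.png",cv2.resize(im[180:320,220:420,::-1],None,fx=4,fy=4,interpolation=cv2.INTER_CUBIC))
s=read_state(); print(s["tool_pos"])
```

```text
[   0   11   48   46 1660] [279.52831325 228.53313253] [ 0.49112335 -0.10416365  0.108     ]
knob [ 0.49082636 -0.09575153  0.113     ] axis [ 0.58530584 -0.05652879  0.08      ]
[ 0.49104133 -0.10390722  0.1752337 ]
```

View pics/w2.png

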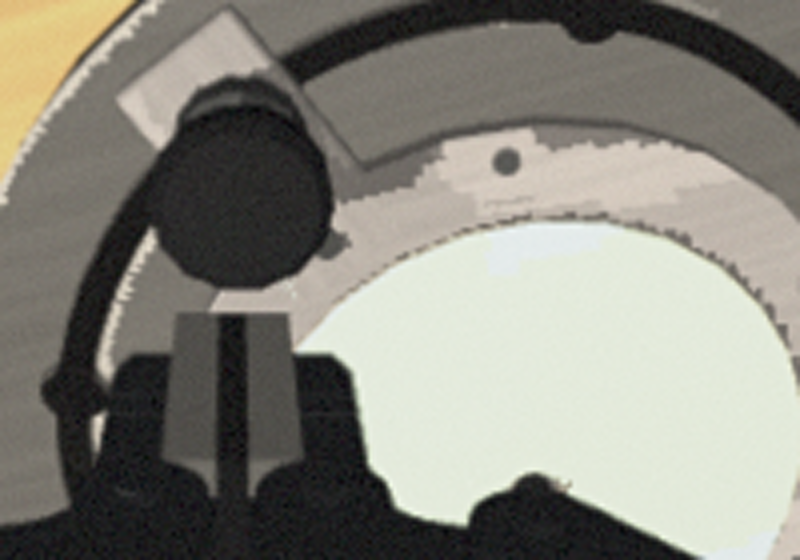

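The settled tool is at (0.491,-0.104), right over the knob. All three views agree within about 3 mm, so I'll press.

>>> play_rows(targets=[[[0, 0, 0, 25, 0, 0, 0], [0, 0, 0, 20, 0, 0, 0], [0, 0, 0, 10, 0, 0, 0], [0, 0, 0, 5, 0, 0, 0], [0, 0, 0, 0, 0, 0, 0]]])

```text
time: 2.95
tool_pos: [0.4908, -0.1026, 0.1148]
eef_rot: [0.15, 0.989, -0.0, -0.001]
contact_force: [0.2, 0.1, 1.7]
gripper_width: 0.001
grip_force: 0.0
```

>>> play_rows(targets=[[[0, 0, 0, 3, 0, 0, 0], [0, 0, 0, 3, 0, 0, 0], [0, 0, 0, 3, 0, 0, 0], [0, 0, 0, 2, 0, 0, 0], [0, 0, 0, 0, 0, 0, 0]]])

```text
time: 3.37
tool_pos: [0.4921, -0.1037, 0.1049]
eef_rot: [0.151, 0.989, 0.0, 0.001]
contact_force: [0.3, 1.4, 5.6]
gripper_width: -0.001
grip_force: 2.7
```

>>> play_rows(targets=[[[0, 0, 0, 2, 0, 0, 0], [0, 0, 0, 1, 0, 0, 0], [0, 0, 0, 1, 0, 0, 0], [0, 0, 0, 1, 0, 0, 0], [0, 0, 0, 0, 0, 0, 0]]])

```text
time: 3.78
tool_pos: [0.4925, -0.1043, 0.1011]
eef_rot: [0.151, 0.989, 0.0, 0.002]
contact_force: [-1.3, 0.4, 13.5]
gripper_width: 0.003
grip_force: 6.7
```

>>> play_rows(targets=[[[0, 4.9, 6.6, 0, 0, 0, 0], [0, 4.4, 7.0, 0, 0, 0, 0], [0, 3.9, 7.3, 0, 0, 0, 0], [0, 3.3, 7.6, 0, 0, 0, 0], [0, 2.7, 7.8, 0, 0, 0, 0]]])

```text
time: 4.2
tool_pos: [0.4853, -0.0638, 0.1011]
eef_rot: [0.151, 0.988, 0.0, 0.002]
contact_force: [1.9, -1.5, 9.9]
gripper_width: 0.002
grip_force: 5.4
```

Run:
```python
from h import *
s=read_state(); print(s["tool_pos"],s["contact_force"])
a=read_camera("wrist")["img"]; b=read_camera("scene")["img"][110:230,210:370]
cv2.imwrite("pics/m1.png",np.hstack([cv2.resize(a[150:330,180:420],(400,300)),cv2.resize(b,(400,300),interpolation=cv2.INTER_CUBIC)])[:,:,::-1])
```

```text
[ 0.48529853 -0.06382726  0.10105989] [ 1.9199928  -1.52467876  9.89229412]
```

View pics/m1.png

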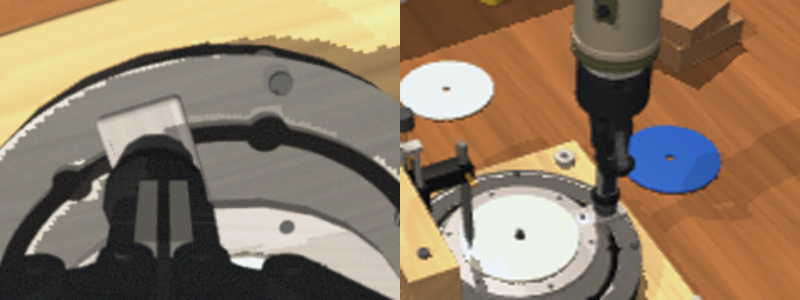

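The table has followed: the arm is midway between holes and the finger is centred on the knob. I'll continue the arc.

>>> play_rows(targets=[[[0, 2.0, 8.0, 0, 0, 0, 0], [0, 1.4, 8.1, 0, 0, 0, 0], [0, 0.8, 8.2, 0, 0, 0, 0], [0, 0.1, 8.2, 0, 0, 0, 0], [0, -0.5, 7.2, 0, 0, 0, 0]]])

```text
time: 4.72
tool_pos: [0.4937, -0.0244, 0.1011]
eef_rot: [0.151, 0.989, 0.0, 0.002]
contact_force: [0.3, -1.4, 11.3]
gripper_width: 0.006
grip_force: 5.8
```

>>> play_rows(targets=[[[0, 0, 0, 0, 0, 0, 0], [0, 0, 0, 0, 0, 0, 0], [0, 0, 0, 0, 0, 0, 0], [0, 0, 0, 0, 0, 0, 0], [0, 0, 0, 0, 0, 0, 0]]])

```text
time: 5.13
tool_pos: [0.4937, -0.0241, 0.1011]
eef_rot: [0.151, 0.989, 0.001, 0.002]
contact_force: [1.4, 1.1, 10.5]
gripper_width: 0.0
grip_force: 5.6
```

Run:
```python
from h import *
s=read_state(); print(s["tool_pos"],s["contact_force"])
a=read_camera("wrist")["img"]; b=read_camera("top")["img"][170:260,260:380]
cv2.imwrite("pics/m2.png",np.hstack([cv2.resize(a[150:330,180:420],(400,300)),cv2.resize(b,(400,300),interpolation=cv2.INTER_CUBIC)])[:,:,::-1])
```

```text
[ 0.4937304  -0.02412217  0.101062  ] [ 1.3737357   1.1454486  10.46548217]
```

View pics/m2.png

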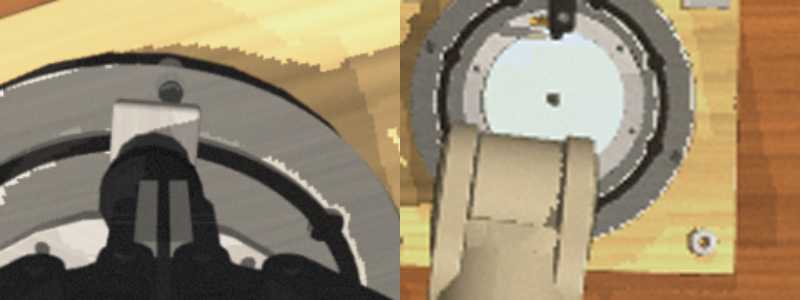

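The TCP chord is 80.2 mm, which is about 45° at 105 mm radius, and there is no visible slip. I'll lift straight up.

>>> play_rows(targets=[[[0, 0, 0, -2, 0, 0, 0], [0, 0, 0, -3, 0, 0, 0], [0, 0, 0, -4, 0, 0, 0], [0, 0, 0, -4, 0, 0, 0], [0, 0, 0, 0, 0, 0, 0]]])

```text
time: 5.65
tool_pos: [0.4921, -0.0243, 0.1131]
eef_rot: [0.151, 0.989, 0.0, 0.0]
contact_force: [1.0, 0.5, 3.0]
gripper_width: 0.001
grip_force: 2.0
```

>>> play_rows(targets=[[[0, 0, 0, -5, 0, 0, 0], [0, 0, 0, -15, 0, 0, 0], [0, 0, 0, -25, 0, 0, 0], [0, 0, 0, -25, 0, 0, 0], [0, 0, 0, -20, 0, 0, 0]]])

```text
time: 6.07
tool_pos: [0.4915, -0.0247, 0.2037]
eef_rot: [0.151, 0.989, -0.0, -0.0]
contact_force: [1.0, -0.0, -0.1]
gripper_width: 0.001
grip_force: 0.0
```

Run:
```python
from h import *
s=read_state(); print(s["tool_pos"],s["contact_force"])
a=read_camera("wrist"); b=read_camera("scene"); 
cv2.imwrite("pics/m3.png",np.hstack([cv2.resize(a["img"][150:330,180:420],(400,300)),cv2.resize(b["img"][130:250,210:370],(400,300),interpolation=cv2.INTER_CUBIC)])[:,:,::-1])
yaw=np.radians(156.7); h=np.array([.589,-.067])+.105*np.array([np.cos(yaw),np.sin(yaw)])
for z in(.113,.105): 
    u,v=proj(b,[*h,z]); print(z,(u-210)*2.5+400,(v-130)*2.5)
```

```text
[ 0.49147624 -0.02466019  0.20371429] [ 0.95902071 -0.00656869 -0.1170762 ]
0.113 618.2518509763984 155.73236604111017
0.105 617.8570596202552 161.11373446719477
```

View pics/m3.png

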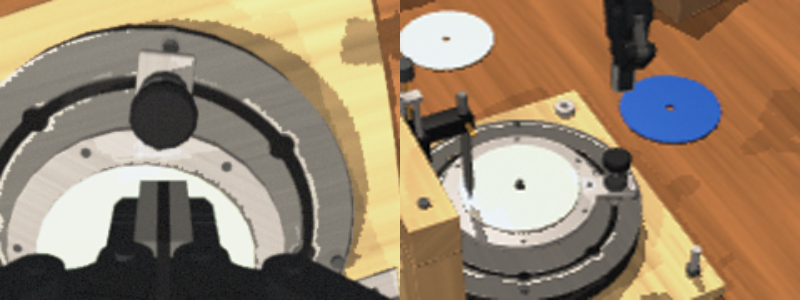

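With the finger at z = 0.113 it still felt the knob (3 N), so the plunger has sprung fully out. The knob also appears at (617,156) in the right-hand (scene) half of the last picture, where the full-height projection puts it. The blank is centred and the arm is clear, so I'm handing in.

```bash
python3 -c "
from rig import job
print(job.finish_job())"
```

```text
the job is handed in; nothing more can be done
None
```

The dial is indexed one division clockwise with the plunger sprung out in the next hole, the blank still centred and the arm clear, as far as the last pictures and force reading show; I handed the job in at about 6 s, and the hand-in returned no verdict.

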